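# Set the dough press with a gauge board

## Robot

A 6-joint arm with a two-finger parallel gripper is mounted at the origin on the work surface. World frame = base frame: x ahead of the robot, y to its left, z up, the work surface at z = 0. Lengths are in m, angles in rad, forces in N, time in s.
With the tool pointing down it reaches from about 0.35 to 0.975 m from the base axis. Payload 4.9 kg.
Tool frame: the origin (TCP) lies midway between the tips of the shut fingers; the grasp point (between the pads) lies 19 mm behind it; z points along the fingers, y is the line along which they close (so a half turn about z gives the same grasp; the last joint's range is limited). The gripper opens to 85 mm and grips with 20 to 120 N. Pads are 22 mm wide; open, the fingers measure 114 mm over their backs; the gripper's body (76 mm by 85 mm) begins 54 mm behind the grasp point. The pads swing forward as they close: fully open they stand 13 mm farther back than shut.
Start: joints at [-1.264, 0.053, 1.613, -0, 1.476, -0.119], TCP at [0.258, -0.569, 0.231] pointing down, gripper open.
Joint ranges: [-3.01, 3.01], [-1.01, 2.22], [0.06, 2.58], [-1.02, 4.17], [0.09, 2.62], [-3.14, 3.14]. Speed limits (rad/s): [2.57, 2.57, 3.14, 3.14, 3.14, 3.14].

## Interface

Orientations are given as a 3x3 rotation matrix whose columns are the frame's x, y, z axes.
In Python, from workcell import bot, vision gives the robot as it stands.
- The arm moves only by the tool send_rows, never from a script. Its argument "rows" is a list of rows, each a list of 4 numbers: the shift along the tool's x, y, z in cm, then the turn about the tool's z in rad. A call has 1 to 8 rows; each row shifts and turns the commanded pose from where the row before left it, along the tool's axes as they then stand; what a row does not reach is not made up. A row lasts 1/10 s, in which the tool goes at most 50 mm and 8.59 degrees, less where a joint would pass 70% of its speed; a pose out of reach is approached as far as the arm can. A call with a gripper value outside its range is refused whole. "fingers" is the finger opening in cm, from 0 to 8.54, set as the call begins (left out, the last holds). The fingers move at their own pace and stop on an object; the grip force is fixed at half the most. Time passes only in rows, so rows that do not move let the fingers close. It gives the time, the measured TCP pose, the force, the opening and the grip force at its end, in the units of the state.
- bot.get_obs(): the state, without advancing time (a new reading comes with each control period).
- vision.get_image(name): name is "scene" or "top" or "wrist"; returns a dict with "pixels" (400x640x3 uint8, red, green, blue), "intrinsics" (3x3 intrinsics, pixels), "rvec" (rotation vector, rad) and "tvec" (3), from world to camera coordinates, as OpenCV has them; the wrist camera has in their place "mount" (4x4, takes a point from camera to tool coordinates, whose origin is the TCP and whose axes are the flange's). Camera axes: x right, y down, z forward; pixel columns grow to the right and rows downward; lengths in m; the calibration is good to about 2 mm. A picture is of the moment at which its call begins: read the wrist's pose just before it. There is no depth.
- bot.job_done(): hands the job in; it is judged then, once.
The state is a dict: "t": time; "joints": joint angles; "qd": joint speeds; "effort": joint torques, N m; "position": TCP position; "tcp_rot": TCP orientation; "ft_force": force on the tool from outside, world axes, zero at the start; "torque": the same for the moment, N m; "grip_width": finger opening in m; "finger_force": force on a finger pad.
Only numpy, scipy, OpenCV 4.12 (cv2) and the standard library are available. Lean on these libraries where they do the work, as an engineer would, in place of code of your own. Each camera call takes 0.05 s, during which the arm holds its last target. There are 200 camera calls.

## Task

Lay the top gauge board from the stack flat on the bed of the small dough press, lengthwise, centred and square, with its end pushed under the screw foot up against the back post, and let go of it. Then turn the wing screw clockwise until it seats firmly, back it off a quarter turn, and finish while still gripping the wing at that setting so that it can be locked. Leave the other boards and the things standing around where they are.

Things in the scene. Friction and masses are not known exactly. Their poses are not given: they have to be found in the camera images.
- board_top_center (a point): Centre of the top one of three identical loose plywood gauge boards in a stack; each 220 long (its x axis) x 50 wide (its y axis) x 16 mm thick, about 120 g. The top one's upper face is at height 56 mm at the start. The lower boards may lie up to 4 mm askew.
- board_top: The same top board; origin at the centre of its underside, axes as above.
- board_mid_center (a point): Centre of the middle board of the stack, to be left in place.
- board_low_center (a point): Centre of the lowest board; it lies on the stand, a fixed flat aluminium plate 250 x 80 x 8 mm.
- press: Fixed grey dough press. Origin on the table below the centre of a board that is home; x axis runs along the bed from its open front to the post. Flat bed 90 wide, top at height 20 mm, x = -100 to +152, no side lips. Post 60 wide; its front face at x = +110 stops the board's end (home: board centre at x = 0, y = 0, board x along press x, either way round).
- screw_axis (a point): Point on the screw's vertical axis at the top (height 78 mm) of the press's head, 85 mm along the press's x axis from its origin. The head, 36 mm wide with a round nose of radius 18 mm about this axis, reaches here from the post at heights 58 to 78 mm. Under it hangs the round screw foot, diameter 22 mm; above it stand collar and wing.
- screw (a joint): Turn of the wing screw in rad: 0 = seated at its hard stop, foot on the board; grows as it is backed off, counter-clockwise seen from above, up to 4.0. Starts at 1.9 to 2.9. The foot rises 2.55 mm per rad, so it starts 5 to 7 mm above a board lying on the bed; the wing stays at its height. Friction about 0.06 N m; it stays where it is left.
- wing_center (a point): Centre of the steel wing of the screw, turns with it: upright flat bar 60 long (its x axis) x 13 thick (its y axis) x 26 mm high with round ends; grip it across the 13 mm. This point is its centre, on the screw axis at height 105 mm; it reaches from 92 to 118 mm. Below it is a collar of diameter 22 mm down to the head at 78 mm.
- tub: Bystander: open white plastic tub 110 x 110 x 130 mm, origin under its centre.
- jar: Bystander: glass jar, diameter 70, height 100 mm, origin under its centre.
- bowl: Bystander: aluminium bowl, diameter 130, height 55 mm, origin under its centre.
- scraper: Bystander: spatula lying on the table.

How it is judged:
On the way, in this order (a step that is already met when the one before it is completed fails the run):
1. the top board lies home on the bed, end against the post, and is let go (x of board_top_center in the frame of press between -0.005 and 0.005 m and y of board_top_center in the frame of press between -0.011 and 0.011 m and z of board_top_center in the frame of press between 0.025 and 0.031 m and angle between the x axis of board_top_center and the x axis of press, either way round below 0.12 rad and angle between the z axis of board_top_center and the z axis of press, either way round below 0.05 rad and contact force between board_top and the fingers below 0.2 N and linear speed of board_top below 0.02 m/s), for 0.2 s.
2. the screw is seated with the board under its foot (x of board_top_center in the frame of press between -0.005 and 0.005 m and y of board_top_center in the frame of press between -0.011 and 0.011 m and z of board_top_center in the frame of press between 0.025 and 0.031 m and angle between the x axis of board_top_center and the x axis of press, either way round below 0.12 rad and angle between the z axis of board_top_center and the z axis of press, either way round below 0.05 rad and value of joint screw below 0.07 rad), for 0.1 s.
3. the screw is backed off a quarter turn and held (x of board_top_center in the frame of press between -0.005 and 0.005 m and y of board_top_center in the frame of press between -0.011 and 0.011 m and z of board_top_center in the frame of press between 0.025 and 0.031 m and angle between the x axis of board_top_center and the x axis of press, either way round below 0.12 rad and angle between the z axis of board_top_center and the z axis of press, either way round below 0.05 rad and value of joint screw between 1.36 and 1.78 rad and contact force between the fingers and screw above 1.5 N), for 0.3 s.
At the end, for the whole second after the job is handed in: Top board flat on the bed, centre within 5 mm of home lengthwise and 11 mm across, square within 0.12 rad, untouched by the fingers; screw at rest 1.36 to 1.78 rad back from its seat, fingers gripping the wing (over 1.5 N); other boards within 20 mm of their start (all of step 3 and contact force between board_top and the fingers below 0.2 N and distance of each of board_low_center, board_mid_center from where it was at the start of the episode below 0.02 m and velocity of joint screw between -0.05 and 0.05 rad/s); the arm keeps its last pose, push and grip.
It fails at once if a bystander is moved by more than 30 mm (distance of any of tub, jar, bowl, scraper from where it was at the start of the episode above 0.03 m).
It fails at once if one of the lower boards is lifted or shoved by more than 30 mm (distance of any of board_low_center, board_mid_center from where it was at the start of the episode above 0.03 m).
It also fails if it takes over 70 s, if anything falls off the work surface, if the arm or the gripper's body presses on something with over 40 N, if the wrist force passes 120 N, or if a joint passes its speed limit or range.

## Working session

There is one attempt and no reset: what is moved stays moved. The work goes in short steps, Python scripts to look and compute and a tool call to move; the robot and the scene stay as the last step left them, time stands still between calls to the robot, and variables do not carry over. Pictures are saved under pics/ and viewed, at most 10 in all, crops included, and the job is handed in when it is done.

Besides the shell and the picture viewer there is one more tool, called after "Call:" as name(argument=value, ...) on one line, values as JSON. send_rows: Moves the arm, as the interface text tells. Its arguments: {"type":"object","properties":{"rows":{"type":"array"},"fingers":{"type":"number"}},"required":["rows"]}

```bash
mkdir -p pics
cat > h.py <<'E'
import numpy as np, cv2
from workcell import bot, vision
def cam(n):
    o=bot.get_obs(); d=vision.get_image(n); K=np.array(d['intrinsics'],float)
    if n=='wrist':
        T=np.eye(4);T[:3,:3]=o['tcp_rot'];T[:3,3]=o['position'];M=T@np.array(d['mount'])
        R=M[:3,:3];c=M[:3,3]
    else:
        R=cv2.Rodrigues(np.array(d['rvec'],float))[0].T; c=-R@np.array(d['tvec'],float).ravel()
    return d['pixels'],K,R,c
def ray(K,R,c,uv,z):
    uv=np.atleast_2d(np.array(uv,float)); d=(R@np.linalg.inv(K)@np.c_[uv,np.ones(len(uv))].T).T
    return c+d*((z-c[2])/d[:,2])[:,None]
def proj(K,R,c,P):
    p=(K@R.T@(np.atleast_2d(P)-c).T).T; return p[:,:2]/p[:,2:]
def save(n,im): cv2.imwrite('pics/'+n+'.png',im[:,:,::-1])
E
python3 - <<'E'
from h import *
for n in ['top','scene']:
    im,K,R,c=cam(n); save(n+'0',im); np.savez(n+'0',im=im,K=K,R=R,c=c); print(n,c,R[:,2],K[0,0])
o=bot.get_obs(); print(o['tcp_rot'],o['position'],o['grip_width'])
E
```

```text
top [0.42824263 0.00236413 1.33564339] [ 0.11378921 -0.01040995 -0.99345038] 406.4668811993364
scene [1.62870773 0.08759392 1.41969643] [-0.608785   -0.05639786 -0.79132807] 493.82164064407704
[[ 9.10707757e-01  4.13050915e-01 -5.68800517e-04]
 [ 4.13051243e-01 -9.10705989e-01  1.80890401e-03]
 [ 2.29159417e-04 -1.88232667e-03 -9.99998202e-01]] [ 0.25798525 -0.56864535  0.23015481] 0.08567789134052213
```

View pics/top0.png

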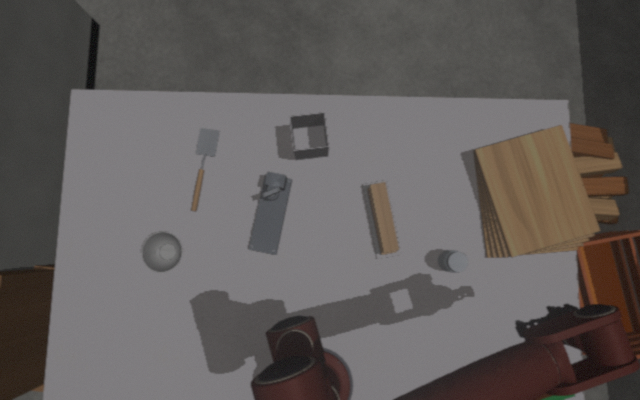

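View pics/scene0.png

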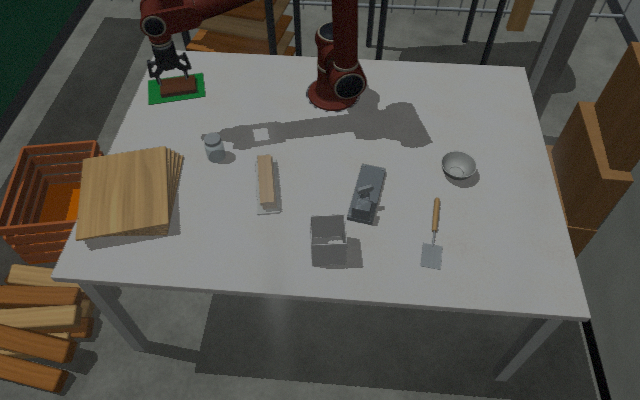

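The top view shows the stack at about (384,217), the press at (270,213) with its post end at the top, the tub at (309,136), the jar at (454,261), the bowl at (162,252) and the scraper at (200,170). The scene view agrees. Next I measure the stack and the press.

Run:
```python
from h import *
for n,bb,pb in [('top',(360,170,410,265),(240,160,300,262)),('scene',(250,145,285,218),(340,155,392,228))]:
    D=np.load(n+'0.npz');im,K,R,c=[D[k] for k in('im','K','R','c')]
    hsv=cv2.cvtColor(im,cv2.COLOR_RGB2HSV)
    m=((hsv[...,0]<28)&(hsv[...,1]>70)&(hsv[...,2]>60)).astype(np.uint8)
    mm=np.zeros_like(m);x0,y0,x1,y1=bb;mm[y0:y1,x0:x1]=m[y0:y1,x0:x1]
    cn=max(cv2.findContours(mm,0,2)[0],key=cv2.contourArea)
    P=ray(K,R,c,cn.reshape(-1,2),.056)[:,:2]
    r=cv2.minAreaRect((P*1000).astype(np.float32)); print(n,'board z56',r, cv2.boundingRect(cn))
    m=(im.max(2)<105).astype(np.uint8); mm=np.zeros_like(m);x0,y0,x1,y1=pb;mm[y0:y1,x0:x1]=m[y0:y1,x0:x1]
    cn=max(cv2.findContours(mm,0,2)[0],key=cv2.contourArea)
    P=ray(K,R,c,cn.reshape(-1,2),.02)[:,:2]
    print(n,'press z20',cv2.minAreaRect((P*1000).astype(np.float32)),cv2.boundingRect(cn))
    ap=cv2.approxPolyDP(cn,3,True).reshape(-1,2);print(np.c_[ap,np.round(ray(K,R,c,ap,.02)[:,:2]*1000)].tolist())
D=np.load('top0.npz')['im'];E=np.load('scene0.npz')['im']
a=cv2.resize(D[165:260,235:300],None,fx=6,fy=6,interpolation=2);b=cv2.resize(E[155:230,338:393],None,fx=7,fy=7,interpolation=2)
h=570;o=np.zeros((h,a.shape[1]+b.shape[1],3),np.uint8);o[:a.shape[0],:a.shape[1]]=a;o[:b.shape[0],a.shape[1]:]=b
save('crop1',np.clip(o.astype(int)*2,0,255).astype(np.uint8))
```

```text
top board z56 ((526.9388427734375, -203.4641876220703), (219.44668579101562, 49.924869537353516), 10.747096061706543) (371, 183, 27, 71)
top press z20 ((542.5156860351562, 171.26242065429688), (120.11951446533203, 261.5497131347656), 79.69486236572266) (248, 172, 44, 83)
[[267.0, 172.0, 673.0, 174.0], [260.0, 175.0, 662.0, 196.0], [259.0, 193.0, 603.0, 198.0], [251.0, 196.0, 592.0, 223.0], [258.0, 204.0, 567.0, 200.0], [248.0, 248.0, 424.0, 227.0], [275.0, 254.0, 406.0, 139.0], [291.0, 179.0, 651.0, 95.0]]
scene board z56 ((501.05767822265625, -227.43603515625), (143.04234313964844, 21.885587692260742), 9.225589752197266) (258, 156, 7, 31)
scene press z20 ((546.3486328125, 168.45223999023438), (115.42515563964844, 260.7534484863281), 79.83477783203125) (347, 164, 40, 62)
[[363.0, 164.0, 409.0, 140.0], [347.0, 219.0, 663.0, 93.0], [376.0, 225.0, 679.0, 192.0], [375.0, 213.0, 630.0, 188.0], [383.0, 209.0, 610.0, 216.0], [378.0, 202.0, 581.0, 198.0], [386.0, 175.0, 455.0, 226.0], [384.0, 169.0, 427.0, 218.0]]
```

View pics/crop1.png

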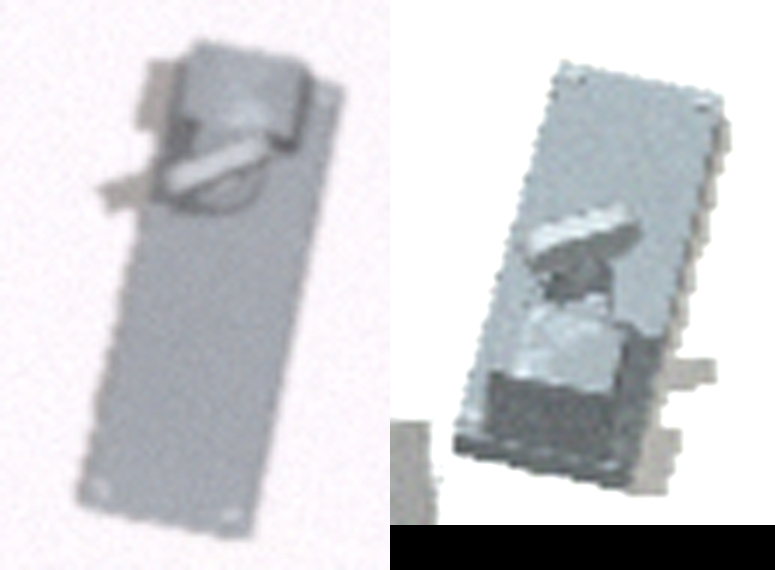

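The crop shows the press bed corners (front at (248,249) and (277,254), back right at (292,179)). The wing lies diagonally across the head, with no handle in the way of the board.

- **Board:** centre (527,-203) mm, yaw 10.7°; the measured size of 219 x 50 mm matches the one given.
- **Press:** yaw about -10.3°, origin about (513,165) mm.

Now I move over the stack.

Call:
send_rows(rows=[[0,0,0,0.119],[0,0,0,0.119],[3.4,-3.4,0,0],[3.4,-3.4,0,0],[3.4,-3.4,0,0],[3.4,-3.4,0,0],[3.4,-3.4,0,0],[3.4,-3.4,0,0]], fingers=8.5)

```text
t: 0.9
position: [0.421, -0.3287, 0.2308]
tcp_rot: [[0.982, 0.186, -0.0], [0.186, -0.982, 0.0], [-0.0, -0.001, -1.0]]
ft_force: [0.9, -0.2, -0.4]
grip_width: 0.0849
finger_force: 0.0
```

Call:
send_rows(rows=[[3.4,-3.4,0,0],[3.4,-3.4,0,0],[3.4,-3.4,0,0],[0.6,-0.3,0,0],[0,0,0,0],[0,0,0,0]])

```text
t: 1.5
position: [0.5064, -0.208, 0.2309]
tcp_rot: [[0.983, 0.186, -0.001], [0.186, -0.983, -0.0], [-0.001, -0.0, -1.0]]
ft_force: [0.2, 0.7, -0.6]
grip_width: 0.0849
finger_force: 0.0
```

```bash
cat > brd.py <<'E'
from h import *
o=bot.get_obs();im,K,R,c=cam('wrist');np.savez('w1',im=im,K=K,R=R,c=c)
import sys;save(sys.argv[1],im)
hsv=cv2.cvtColor(im,cv2.COLOR_RGB2HSV)
m=((hsv[...,0]<28)&(hsv[...,1]>70)&(hsv[...,2]>60)).astype(np.uint8)
cn=max(cv2.findContours(m,0,2)[0],key=cv2.contourArea)
P=ray(K,R,c,cn.reshape(-1,2),float(sys.argv[2]))[:,:2]*1000
print('rect',cv2.minAreaRect(P.astype(np.float32)),cv2.boundingRect(cn))
t=np.array(o['tcp_rot']);print('tcp',o['position'],'yaw',np.degrees(np.arctan2(t[1,0],t[0,0])),o['t'],o['joints'])
E
python3 brd.py w1 .056
```

```text
rect ((530.7852783203125, -204.73977661132812), (216.9856414794922, 52.27205276489258), 11.64876937866211) (287, 31, 59, 229)
tcp [ 0.5064082  -0.20803613  0.23087908] yaw 10.724979856450352 1.5 [-5.25427323e-01 -1.31969002e-01  1.79307227e+00 -6.05162394e-04
  1.48131133e+00  8.58237163e-01]
```

View pics/w1.png

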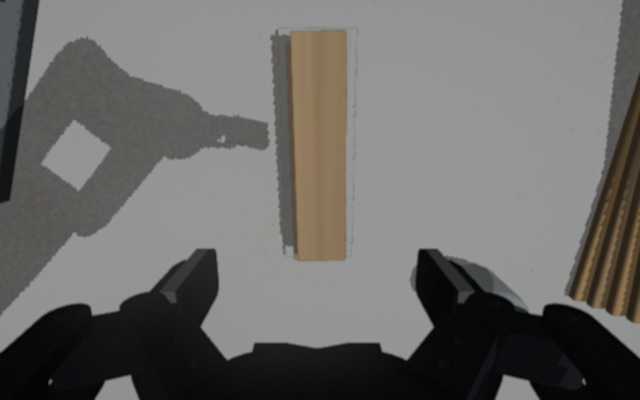

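The wrist view shows the board at pixels (290..347, 30..261), in line with the tool and agreeing with the top camera within a few mm. Nothing stands in the way of the fingers, so I descend and grip only the top board.

Call:
send_rows(rows=[[0,0,4,0],[0,0,4,0],[0,0,4,0],[0,0,3,0],[0,0,2,0],[0,0,1.4,0],[0,0,0.7,0],[0,0,0,0]])

```text
t: 2.35
position: [0.5064, -0.2079, 0.0399]
tcp_rot: [[0.983, 0.186, -0.001], [0.186, -0.983, 0.0], [-0.001, -0.001, -1.0]]
ft_force: [-0.2, -0.4, -0.3]
grip_width: 0.0848
finger_force: 0.0
```

Call:
send_rows(rows=[[0,0,0,0],[0,0,0,0],[0,0,0,0],[0,0,0,0],[0,0,0,0],[0,0,0,0]], fingers=4.0)

```text
t: 2.95
position: [0.5084, -0.2082, 0.0423]
tcp_rot: [[0.982, 0.187, 0.003], [0.187, -0.982, -0.002], [0.003, 0.003, -1.0]]
ft_force: [-0.7, 0.5, 6.6]
grip_width: 0.0484
finger_force: 64.6
```

Call:
send_rows(rows=[[0,0,-0.3,0],[0,0,-0.5,0],[0,0,-1,0],[0,0,-2,0],[0,0,-4,0],[0,0,-4,0],[0,0,0,0],[0,0,0,0]])

```text
t: 3.75
position: [0.5076, -0.2077, 0.16]
tcp_rot: [[0.982, 0.187, 0.002], [0.187, -0.982, -0.001], [0.002, 0.002, -1.0]]
ft_force: [0.1, -0.6, -2.5]
grip_width: 0.0484
finger_force: 63.8
```

```bash
python3 brd.py w2 .056
python3 - <<'E'
from h import *
im,K,R,c=cam('top'); s=cv2.resize(im[150:290,230:480],(750,420)); 
w=cv2.imread('pics/w2.png')[:,:,::-1]; save('c2',np.vstack([s[:300],cv2.resize(w,(750,469))[:300]]))
E
```

```text
rect ((509.2554931640625, -207.7340087890625), (271.3408508300781, 94.22257232666016), 10.765532493591309) (246, 0, 141, 349)
tcp [ 0.50759592 -0.2076551   0.16001054] yaw 10.766670358241603 3.75 [-5.24039142e-01 -7.71304792e-02  1.86293663e+00  9.77094251e-06
  1.35291219e+00  8.58843281e-01]
```

View pics/c2.png

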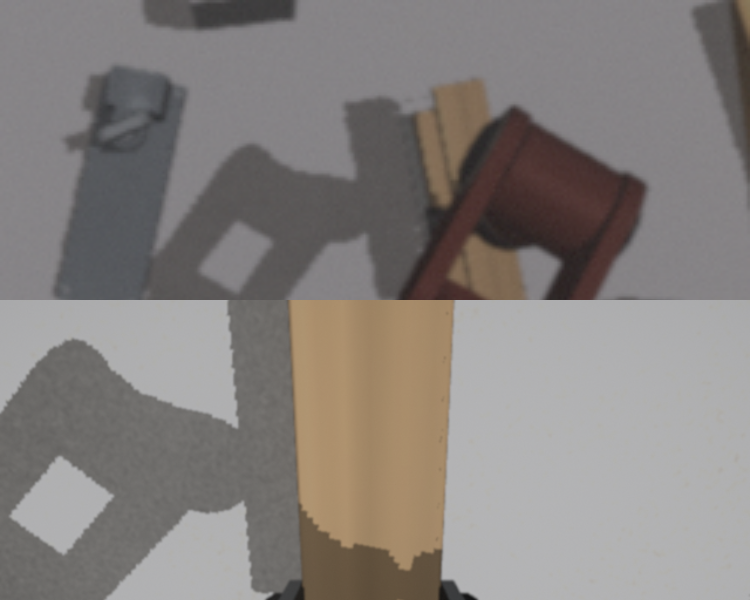

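The stack's lower boards are still on the stand in the top view (strip at x≈420..445 in the crop), and the board hangs straight in the fingers. Next I carry it to the press.

Call:
send_rows(rows=[[0,0,0,0.122],[0,0,0,0.122],[0,0,0,0.122],[-0.9,-2.3,0,0],[-1.8,-4.6,0,0],[-1.8,-4.6,0,0],[-1.8,-4.6,0,0],[-1.8,-4.6,0,0]])

```text
t: 4.65
position: [0.4618, 0.0125, 0.156]
tcp_rot: [[0.984, -0.178, -0.004], [-0.178, -0.984, 0.001], [-0.004, -0.0, -1.0]]
ft_force: [1.5, -0.3, -1.7]
grip_width: 0.0483
finger_force: 63.8
```

Call:
send_rows(rows=[[-1.8,-4.6,0,0],[-1.8,-4.6,0,0],[-1.6,-4.6,0,0],[-0.8,-2.3,0,0],[0,0,0,0],[0,0,0,0]])

```text
t: 5.25
position: [0.4322, 0.1797, 0.1565]
tcp_rot: [[0.984, -0.176, -0.003], [-0.176, -0.984, -0.001], [-0.003, 0.002, -1.0]]
ft_force: [-0.0, -0.6, -2.1]
grip_width: 0.048
finger_force: 63.8
```

Run:
```python
from h import *
o=bot.get_obs();print(o['position'],o['ft_force'],o['t'])
t=np.array(o['tcp_rot']);print('yaw',np.degrees(np.arctan2(t[1,0],t[0,0])))
im,K,R,c=cam('wrist'); np.savez('w3',im=im,K=K,R=R,c=c)
im2,K2,R2,c2=cam('scene');im3,K3,R3,c3=cam('top');np.savez('s3',im=im2,K=K2,R=R2,c=c2);np.savez('t3',im=im3,K=K3,R=R3,c=c3)
# where do known-plane press corners appear
o=np.zeros((600,800,3),np.uint8)
o[:400,:640]=im
a=cv2.resize(im2[145:225,235:285],None,fx=2.5,fy=2.5);b=cv2.resize(im2[100:200,330:410],None,fx=2,fy=2);d=cv2.resize(im3[165:265,355:425],None,fx=2,fy=2)
o[400:,:125]=a;o[400:,130:290]=b;o[400:,300:440]=d;d=cv2.resize(im3[165:265,225:325],None,fx=2,fy=2);o[400:,450:650]=d
save('c3',np.clip(o*1.4,0,255).astype(np.uint8))
```

```text
[0.43224252 0.17970707 0.1564677 ] [-0.03142979 -0.58348354 -2.14399306] 5.25
yaw -10.130149027566285
```

View pics/c3.png

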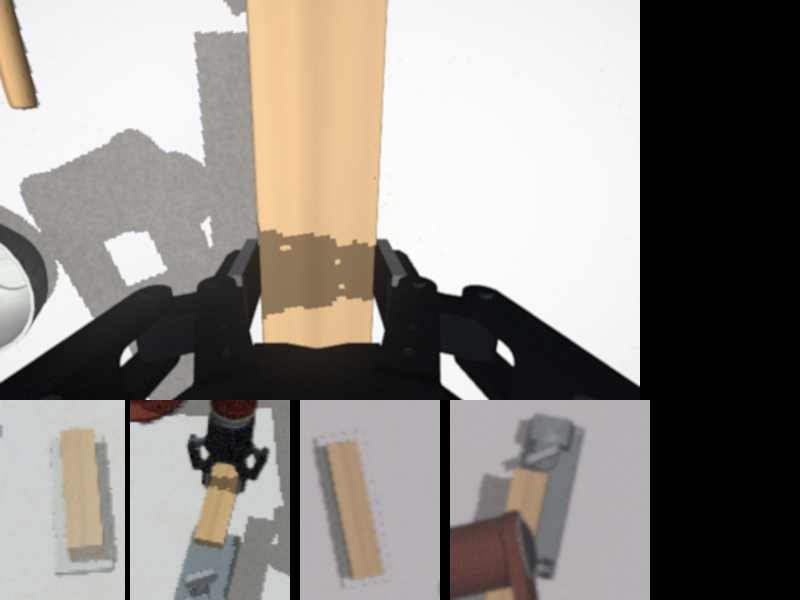

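The board hangs alone in the fingers (bottom crop 2), the rest of the stack sits on the stand (crops 1 and 3), and the held board's front end is over the bed's left half in the top view because of its height. I refine the press axis from its long edges in the first pictures.

Run:
```python
from h import *
o=np.array([.5134,.1651]);a=np.radians(-10.3)
for n in('top','scene'):
    D=np.load(n+'0.npz');im,K,R,c=[D[k] for k in('im','K','R','c')]
    g=cv2.cvtColor(im,cv2.COLOR_RGB2GRAY).astype(np.float32)
    X=np.array([np.cos(a),np.sin(a)]);Y=np.array([-X[1],X[0]])
    def samp(xs,ys):
        P=o+xs[:,None]*X+ys[:,None]*Y;p=proj(K,R,c,np.c_[P,np.full(len(P),.02)]).astype(np.float32)
        return cv2.remap(g,p[:,0].reshape(-1,1),p[:,1].reshape(-1,1),1).ravel()
    ys=np.arange(-.065,.0651,.0005);R_=[]
    for x in np.arange(-.09,.0,.01):
        v=samp(np.full(len(ys),x),ys);v=cv2.GaussianBlur(v.reshape(-1,1),(1,15),3).ravel();d=np.diff(v)
        i=np.argmin(np.where(ys[:-1]<0,d,0));j=np.argmax(np.where(ys[:-1]>0,d,0));R_.append((x,ys[i],ys[j]))
    r=np.array(R_);print(n,'right',np.round(r[:,1]*1e3,1),'left',np.round(r[:,2]*1e3,1),np.polyfit(r[:,0],r[:,1],1),np.polyfit(r[:,0],r[:,2],1))
    xs=np.arange(-.13,-.07,.0005);F=[]
    for y in(-.03,-.015,0,.015,.03):
        v=cv2.GaussianBlur(samp(xs,np.full(len(xs),y)).reshape(-1,1),(1,15),3).ravel();F.append(xs[np.argmin(np.diff(v))])
    print('front',np.array(F)*1e3)
```

```text
top right [-49.5 -49.  -49.  -48.5 -49.5 -49.  -48.5 -49.  -48. ] left [48.5 47.5 46.5 47.  47.5 49.  48.  47.5 46.5] [ 0.01083333 -0.04834722] [-0.005       0.04730556]
front [-104.  -104.  -104.  -104.5 -103.5]
scene right [-51.  -50.  -49.5 -49.  -50.5 -51.  -50.  -51.  -49.5] left [43.  48.  50.  49.  50.  48.  50.  48.5 50. ] [ 1.78420249e-16 -5.01666667e-02] [0.0475   0.050875]
front [-101.  -103.  -102.5 -101.5  -90.5]
```

Edges and front agree with the pose within about 2 mm (centre line y within 0.5 mm), and the TCP sits on the axis. I descend to just above the bed.

Call:
send_rows(rows=[[0,0,2,0],[0,0,3.5,0],[0,0,3,0],[0,0,2,0],[0,0,1.4,0],[0,0,0.9,0],[0,0,0.2,0],[0,0,0,0]])

```text
t: 6.2
position: [0.4341, 0.1797, 0.0288]
tcp_rot: [[0.984, -0.178, 0.001], [-0.178, -0.984, 0.0], [0.001, -0.0, -1.0]]
ft_force: [0.3, 1.2, -2.3]
grip_width: 0.048
finger_force: 63.8
```

Call:
send_rows(rows=[[0,0,0.1,0],[0,0,0.1,0],[0,0,0,0]])

```text
t: 6.5
position: [0.4338, 0.18, 0.0268]
tcp_rot: [[0.984, -0.177, 0.001], [-0.177, -0.984, 0.0], [0.001, -0.0, -1.0]]
ft_force: [-0.2, -0.6, -1.7]
grip_width: 0.0484
finger_force: 63.8
```

Call:
send_rows(rows=[[0,0,0.1,0],[0,0,0.1,0],[0,0,0.1,0],[0,0,0,0]])

```text
t: 6.9
position: [0.4332, 0.1798, 0.023]
tcp_rot: [[0.984, -0.177, -0.0], [-0.177, -0.984, -0.0], [-0.0, 0.0, -1.0]]
ft_force: [-0.4, 0.7, -1.5]
grip_width: 0.0483
finger_force: 63.8
```

Run:
```python
from h import *
im,K,R,c=cam('scene');im3,*_=cam('top');w,*_=cam('wrist')
a=cv2.resize(im[120:230,310:410],None,fx=4,fy=4,interpolation=2);b=cv2.resize(im3[165:275,225:325],None,fx=4,fy=4,interpolation=2)
o=np.hstack([a,b]);save('c4',np.clip(o.astype(int)*1.5,0,255).astype(np.uint8))
```

```text
(no output)
```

View pics/c4.png

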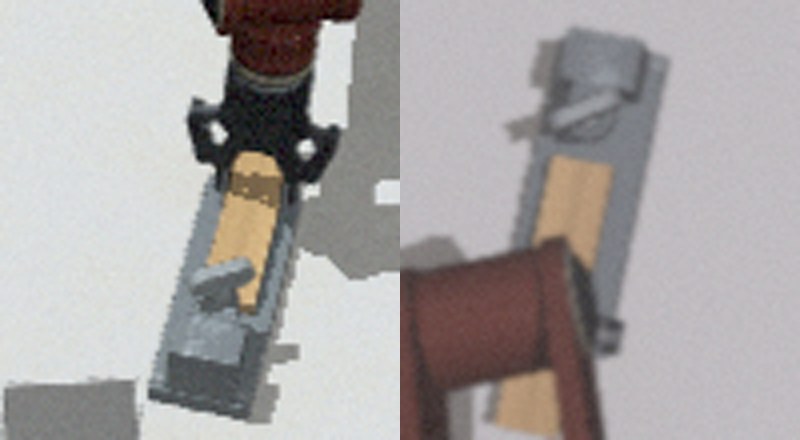

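The board's end lies on the bed short of the head in both views (top crop (555..612,160)), about square. I measure its lateral offset.

```bash
cat > lat.py <<'E'
from h import *
o=np.array([.5134,.1651]);a=np.radians(-10.3);X=np.array([np.cos(a),np.sin(a)]);Y=np.array([-X[1],X[0]])
for n in('top','scene'):
    im,K,R,c=cam(n);hsv=cv2.cvtColor(im,cv2.COLOR_RGB2HSV)
    m=((hsv[...,0]<28)&(hsv[...,1]>70)).astype(np.uint8)
    v,u=np.nonzero(m);P=ray(K,R,c,np.c_[u,v],.036)[:,:2]-o;x,y=P@X*1e3,P@Y*1e3
    for x0 in range(-130,115,10):
        s=(abs(x-x0)<5)&(abs(y)<60)
        if s.sum()>8: print(n,x0,s.sum(),np.round([y[s].min(),y[s].max(),y[s].mean()],1))
    s=(abs(y)<20)&(x<125)&(x>-250);print('x max',x[s].max())
t=bot.get_obs();p=np.array(t['position'])[:2]-o;print('tcp press',p@X*1e3,p@Y*1e3,t['ft_force'])
E
python3 lat.py
```

```text
top -130 82 [-37.1  59.7   8.4]
top -120 78 [-35.1  59.4  13. ]
top -110 73 [-29.3  59.7  17.9]
top -100 74 [-27.4  58.7  18.2]
top -90 72 [-18.5  59.4  21.5]
top -80 72 [-16.5  59.7  22.5]
top -70 71 [-11.4  58.6  24.1]
top -60 64 [-8.7 59.3 24.7]
top -50 59 [-3.6 58.3 27. ]
top -40 33 [-1.6 41.7 18.4]
top -30 21 [-20.7  29.9   5. ]
top -20 25 [-20.1  23.2  -2.1]
top -10 44 [-21.2  24.6   0.9]
top 0 46 [-21.   24.9   2.2]
top 10 45 [-21.4  23.8   1.6]
top 20 45 [-20.7  24.5   1.5]
top 30 46 [-21.2  24.8   1.9]
top 40 45 [-19.8  24.4   2.4]
top 50 13 [-17.8  21.2   1.8]
x max 48.0898157248496
scene -120 19 [-26.3   8.   -8.4]
scene -110 24 [-27.9  18.   -5.5]
scene -100 29 [-29.5  19.9  -3.5]
scene -90 25 [-27.5  18.1  -4.3]
scene -80 28 [-25.5  20.   -2.4]
scene -70 26 [-24.5  21.8  -1.2]
scene -60 30 [-26.1  22.7  -2.1]
scene -50 29 [-24.1  21.9  -1.2]
scene -40 27 [-25.6  22.8  -1.6]
scene -30 29 [-23.7  22.   -0.9]
scene -20 31 [-25.2  23.8  -0.9]
scene -10 30 [-25.8  22.1  -1.7]
scene 0 25 [-23.9  23.   -1.6]
scene 10 14 [-25.4  23.1  -2.7]
scene 40 11 [ 6.1 21.6 14.7]
scene 50 9 [11.4 23.3 17.1]
x max 58.781073397190156
tcp press -81.2556319601024 0.19665354307785957 [ 0.84923661  0.07045728 -1.47160342]
```

Both cameras average to a centred board (mean offset about 0.2 mm), with about 60 mm left to the post. I slide it in.

Call:
send_rows(rows=[[0.6,0,0,0],[0.9,0,0,0],[0.9,0,0,0],[0.9,0,0,0],[0.9,0,0,0],[0.6,0,0,0],[0.3,0,0,0],[0,0,0,0]])

```text
t: 7.95
position: [0.484, 0.1707, 0.0233]
tcp_rot: [[0.984, -0.178, -0.0], [-0.178, -0.984, 0.0], [-0.0, 0.0, -1.0]]
ft_force: [0.4, 0.4, -1.4]
grip_width: 0.0483
finger_force: 63.8
```

Call:
send_rows(rows=[[0.2,0,0,0],[0.2,0,0,0],[0.2,0,0,0],[0,0,0,0]])

```text
t: 8.35
position: [0.4889, 0.1698, 0.023]
tcp_rot: [[0.984, -0.177, -0.002], [-0.177, -0.984, 0.0], [-0.002, 0.0, -1.0]]
ft_force: [-2.3, 0.1, -1.4]
grip_width: 0.0485
finger_force: 63.8
```

Call:
send_rows(rows=[[0.1,0,0,0],[0.1,0,0,0],[0.1,0,0,0],[0,0,0,0]])

```text
t: 8.75
position: [0.4889, 0.1698, 0.0224]
tcp_rot: [[0.984, -0.177, -0.009], [-0.177, -0.984, 0.001], [-0.009, 0.001, -1.0]]
ft_force: [-11.9, 2.7, 4.4]
grip_width: 0.0481
finger_force: 64.5
```

The board is firmly against the post (-12 N). I ease off the push, lower it and let go.

Call:
send_rows(rows=[[-0.25,0,0.05,0],[0,0,0.05,0],[0,0,0,0]])

```text
t: 9.05
position: [0.4889, 0.1698, 0.0224]
tcp_rot: [[0.984, -0.177, -0.003], [-0.177, -0.984, 0.0], [-0.003, 0.0, -1.0]]
ft_force: [-6.3, 0.9, 3.0]
grip_width: 0.0484
finger_force: 64.3
```

Call:
send_rows(rows=[[0,0,0,0],[0,0,0,0],[0,0,0,0],[0,0,0,0],[0,0,0,0],[0,0,0,0]], fingers=8.5)

```text
t: 9.65
position: [0.4902, 0.1696, 0.0224]
tcp_rot: [[0.984, -0.177, 0.0], [-0.177, -0.984, 0.0], [0.0, -0.0, -1.0]]
ft_force: [-0.5, 0.2, -0.0]
grip_width: 0.0847
finger_force: 0.0
```

```bash
python3 lat.py | grep -E "x max|tcp|(top|scene) (0|10|20|-20|-70)"
```

```text
top -70 65 [-39.4  24.8  -6.3]
top -20 71 [-18.7  59.6  22.7]
top 0 70 [-15.4  60.   23.2]
top 10 67 [-10.2  59.6  25.1]
top 20 57 [-8.2 58.6 25.2]
x max 79.72826466343568
scene -20 29 [-24.3  22.9  -0.9]
scene 0 25 [-23.9  23.   -1.6]
scene 10 13 [-25.4  23.1  -4.6]
x max 72.56405579060642
tcp press -23.754189029262577 0.27321756207843834 [-0.98630788  0.46368091 -0.34761944]
```

Call:
send_rows(rows=[[0,0,-0.5,0],[0,0,-2,0],[0,0,-4,0],[0,0,-4,0],[0,0,-4,0],[0,0,-4,0],[-3,0,-2,0],[0,0,0,0]])

```text
t: 10.55
position: [0.4611, 0.1758, 0.2324]
tcp_rot: [[0.984, -0.176, 0.008], [-0.176, -0.984, 0.002], [0.007, -0.003, -1.0]]
ft_force: [0.7, -0.1, -1.0]
grip_width: 0.085
finger_force: 0.0
```

Run:
```python
from h import *
o=bot.get_obs();print(o['position'])
im,K,R,c=cam('wrist');np.savez('w5',im=im,K=K,R=R,c=c)
t,*_=cam('top')
t=cv2.resize(t[165:265,235:300],(390,600),interpolation=2)
out=np.zeros((600,800,3),np.uint8);out[:250,:400]=cv2.resize(im,(400,250));
p=proj(K,R,c,[[.597,.150,.118]])[0];print(p)
x,y=[int(max(0,q)) for q in (p[0]-100,p[1]-85)];cr=im[y:y+170,x:x+200];cr=cv2.resize(cr,None,fx=2,fy=2);out[255:255+cr.shape[0],:cr.shape[1]]=cr;print(x,y)
out[:,405:795]=t;save('c5',np.clip(out*1.4,0,255).astype(np.uint8))
```

```text
[0.46107345 0.17584233 0.2324233 ]
[319.31748886   4.54130128]
219 0
```

View pics/c5.png

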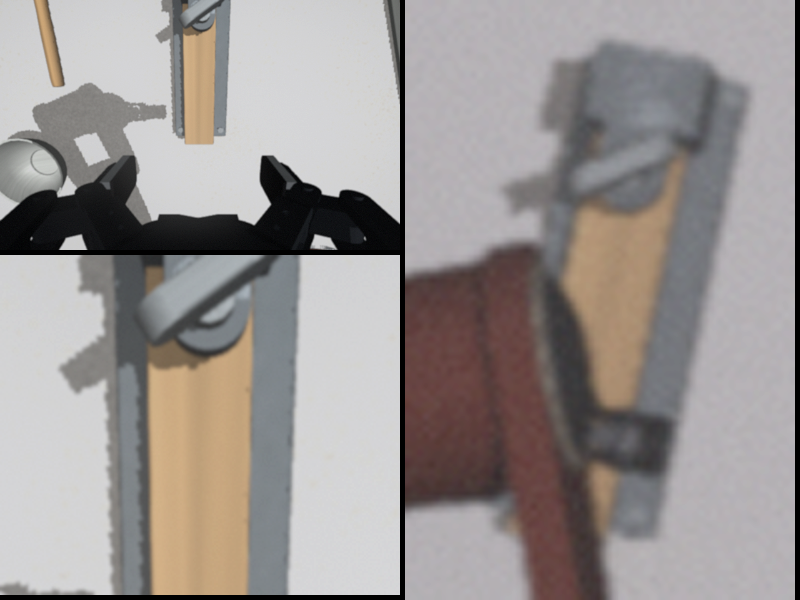

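The board's end is under the foot and the wing stands diagonally (wrist crop from (145,310) to (265,255)). I check the board's lateral margin and the wing pose by rays.

Run:
```python
from h import *
o=np.array([.5134,.1651]);a=np.radians(-10.3);X=np.array([np.cos(a),np.sin(a)]);Y=np.array([-X[1],X[0]])
D=np.load('w5.npz');im,K,R,c=[D[k] for k in('im','K','R','c')]
g=cv2.cvtColor(im,cv2.COLOR_RGB2GRAY);h=cv2.cvtColor(im,cv2.COLOR_RGB2HSV)
for v in (80,120,160,200):
    w=np.nonzero((h[v,:,1]>60)&(h[v,:,0]<28)&(np.arange(640)>200)&(np.arange(640)<420))[0]
    b=np.nonzero((g[v]<95)&(np.arange(640)>200)&(np.arange(640)<420))[0]
    r=lambda u,z:(ray(K,R,c,[[u,v]],z)[0,:2]-o)@np.c_[X,Y]*1e3
    print(v,w.min(),w.max()+1,r(w.min(),.036).round(1),r(w.max()+1,.036).round(1),g[v,270:300:2],g[v,355:380:2])
    for u in(b.min(),b.max()+1):print('   bed',u,r(u,.02).round(1))
```

```text
80 293 344 [42.7 24.9] [ 42.8 -24.4] [151 142  96  91  83  96  97  95  96  78  62  71 122 130 130] [ 96  95  94  94  92 105 150 152 152 151 152 151 152]
   bed 275 [44.1 44.3]
   bed 365 [ 44.3 -46.8]
120 294 344 [ 5.1 24.5] [  5.2 -25.2] [151 141  96  97  87  90  94  94  93  75  61  59 103 129 131] [ 95  95  96  96  93 139 152 152 153 152 152 152 152]
   bed 275 [ 4.7 45.5]
   bed 364 [  4.9 -47.3]
160 294 343 [-34.9  25.2] [-34.7 -25.1] [151 152 122  95  93  86  95  95  94  90  65  60  82 125 130] [ 94  94  92  90 136 152 152 152 152 153 152 152 153]
   bed 278 [-37.1  43.5]
   bed 362 [-36.9 -46.8]
200 295 342 [-77.3  24.8] [-77.2 -25. ] [151 151 146 108  96  86  92  97  97  97  75  63  71 118 129] [ 95  94  93 114 152 152 152 152 151 153 152 152 152]
   bed 279 [-81.6  43.6]
   bed 360 [-81.3 -46.1]
```

Call:
send_rows(rows=[[1,0,0,0],[3,0,0,0],[3,0,0,0],[1,0,0,0],[0,0,0,0],[0,0,0,0]])

```text
t: 11.25
position: [0.5387, 0.1606, 0.2259]
tcp_rot: [[0.984, -0.178, -0.003], [-0.178, -0.984, -0.0], [-0.003, 0.001, -1.0]]
ft_force: [-0.6, 0.5, -0.8]
grip_width: 0.0855
finger_force: 0.0
```

Run:
```python
from h import *
o=np.array([.5134,.1651]);a=np.radians(-10.3);X=np.array([np.cos(a),np.sin(a)]);Y=np.array([-X[1],X[0]])
ob=bot.get_obs();print(ob['position'],ob['joints'])
im,K,R,c=cam('wrist');np.savez('w6',im=im,K=K,R=R,c=c)
p=proj(K,R,c,[[.597,.150,.118]])[0];print(p)
x,y=[int(max(0,q)) for q in (p[0]-80,p[1]-75)];cr=cv2.resize(im[y:y+150,x:x+160],None,fx=4,fy=4,interpolation=2);print(x,y)
save('c6',np.clip(cr*1.3,0,255).astype(np.uint8))
```

```text
[0.538679   0.16058571 0.22594517] [ 1.57257775e-01 -9.17347382e-02  1.76429399e+00  1.48919909e-04
  1.47182641e+00  1.90654777e+00]
[316.67598004 119.98777091]
236 44
```

View pics/c6.png

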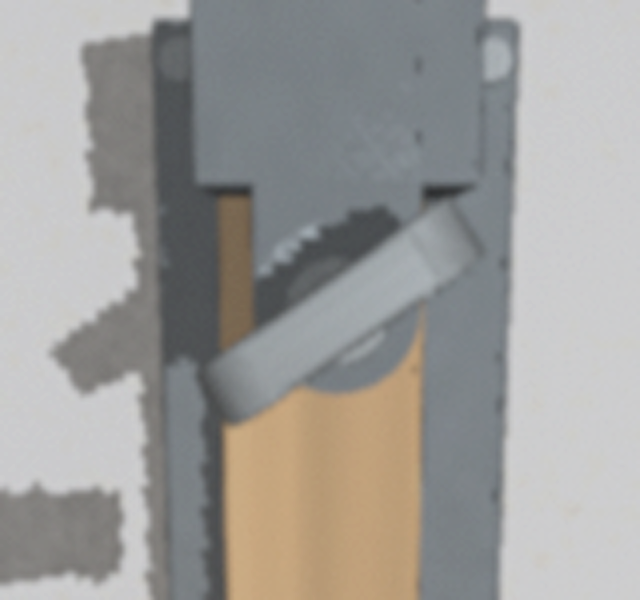

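The wrist crop shows the board reaching the post with its edges parallel to the bed, and the wing running from crop (220,395) to (462,228), centred near (343,312). The board is centred within about 1 mm.

Run:
```python
from h import *
o=np.array([.5134,.1651]);a=np.radians(-10.3);X=np.array([np.cos(a),np.sin(a)]);Y=np.array([-X[1],X[0]])
D=np.load('w6.npz');im,K,R,c=[D[k] for k in('im','K','R','c')]
g=cv2.cvtColor(im,cv2.COLOR_RGB2GRAY).astype(float);s=im.max(2).astype(int)-im.min(2)
print(c)
# hand-read ends and long edges of wing top
q=np.array([[210,375],[240,420],[440,205],[482,250],[343,312]])/4+[236,44]
P=ray(K,R,c,q,.118)
print(((P[:,:2]-o)@np.c_[X,Y]*1e3).round(1),P.round(4)[-1])
v=(P[2]+P[3]-P[0]-P[1])[:2]/2;print('len',np.linalg.norm(v),'world deg',np.degrees(np.arctan2(v[1],v[0])))
m=np.zeros(g.shape,np.uint8);sub=(g>108)&(g<140)&(s<14);m[90:155,285:360]=sub[90:155,285:360]
cn=max(cv2.findContours(m,0,2)[0],key=cv2.contourArea).reshape(-1,2)
Q=(ray(K,R,c,cn,.118)[:,:2]*1e3).astype(np.float32);print(cv2.minAreaRect(Q),cv2.boundingRect(cn))
```

```text
[0.60459444 0.14913185 0.36809301]
[[ 72.1  21.1]
 [ 63.7  15.6]
 [102.3 -21. ]
 [ 94.5 -28.9]
 [ 83.5  -3.6]] [0.5949 0.1466 0.118 ]
len 0.052936704334093566 world deg -65.12979758550186
((595.2903442382812, 145.92666625976562), (11.80008602142334, 46.35874557495117), 24.066024780273438) (295, 97, 56, 49)
```

The wing centre is about (595,147) and its long axis is at -65.7°. I'll grip it with tool yaw 114° so that joint 6 has room for the clockwise turn. The TCP must stay above about 93 mm so that the tips clear the collar.

Call:
send_rows(rows=[[2.9,0.2,0,-0.145],[2.9,0.0,0,-0.145],[0,0,0,-0.145],[0,0,0,-0.145],[0,0,0,-0.145],[0,0,0,-0.145],[0,0,0,-0.145],[0,0,0,-0.145]])

```text
t: 12.1
position: [0.5954, 0.1531, 0.2274]
tcp_rot: [[0.55, 0.835, -0.0], [0.835, -0.55, 0.0], [-0.0, -0.0, -1.0]]
ft_force: [0.2, -0.4, 0.7]
grip_width: 0.0853
finger_force: 0.0
```

Call:
send_rows(rows=[[0,0,0,-0.145],[0,0,0,-0.145],[0,0,0,-0.145],[0,0,0,-0.145],[0,0,0,-0.145],[0,0,0,-0.145],[0,0,0,-0.145],[0,0,0,0]])

```text
t: 12.9
position: [0.5956, 0.1531, 0.2274]
tcp_rot: [[-0.414, 0.91, -0.0], [0.91, 0.414, 0.0], [0.0, -0.0, -1.0]]
ft_force: [-0.5, 0.0, 0.6]
grip_width: 0.0853
finger_force: 0.0
```

Run:
```python
from h import *
o=bot.get_obs();t=np.array(o['tcp_rot']);p=np.array(o['position'])
print(p,np.degrees(np.arctan2(t[1,0],t[0,0])),o['joints'],'delta tool',t.T@(np.array([.595,.147,.0945])-p))
```

```text
[0.59555939 0.15307114 0.2274329 ] 114.43268739000091 [ 1.30572676e-01  3.15054657e-02  1.64120863e+00  9.03227392e-05
  1.46891561e+00 -2.95867352e-01] delta tool [-0.00530894 -0.00301924  0.13293242]
```

Call:
send_rows(rows=[[-0.5,-0.3,1,0],[0,0,3,0],[0,0,3,0],[0,0,3,0],[0,0,2,0],[0,0,1.1,0],[0,0,0,0],[0,0,0,0]])

```text
t: 13.7
position: [0.5961, 0.1469, 0.097]
tcp_rot: [[-0.413, 0.911, 0.001], [0.911, 0.413, 0.0], [-0.0, 0.001, -1.0]]
ft_force: [0.4, 0.4, 0.1]
grip_width: 0.0851
finger_force: 0.0
```

Call:
send_rows(rows=[[0,0,0,0],[0,0,0,0],[0,0,0,0],[0,0,0,0],[0,0,0,0],[0,0,0,0],[0,0,0,0],[0,0,0,0]], fingers=0.5)

```text
t: 14.5
position: [0.5944, 0.1461, 0.0969]
tcp_rot: [[-0.413, 0.911, -0.004], [0.911, 0.413, -0.002], [-0.0, -0.005, -1.0]]
ft_force: [-8.0, -1.6, 6.6]
grip_width: 0.0115
finger_force: 60.4
```

```bash
cat > st.py <<'E'
from h import *
o=bot.get_obs();t=np.array(o['tcp_rot']);p=np.array(o['position'])
print(o['t'],p.round(4),'yaw',np.arctan2(t[1,0],t[0,0]).round(4),'j6',o['joints'][5],'F',np.round(o['ft_force'],1),'T',np.round(o['torque'],2),'F tool',(t.T@np.array(o['ft_force'])).round(1),o['grip_width'],o['finger_force'],'z',t[:,2].round(3))
E
python3 st.py
```

```text
14.5 [0.5944 0.1461 0.0969] yaw 1.9969 j6 -0.3054499017525379 F [-8.  -1.6  6.6] T [-0.46  1.1  -0.04] F tool [ 1.8 -7.9 -6.6] 0.011539793833151745 60.43943703174591 z [-0.004 -0.002 -1.   ]
```

Call:
send_rows(rows=[[0,-0.2,-0.1,0.1],[0,0,0,0.14],[0,0,0,0.14],[0,0,0,0.14],[0,0,0,0]])

```text
t: 15.0
position: [0.5932, 0.1459, 0.0969]
tcp_rot: [[0.094, 0.996, -0.002], [0.996, -0.094, -0.0], [-0.001, -0.002, -1.0]]
ft_force: [-2.6, -0.8, 0.3]
grip_width: 0.0121
finger_force: 59.8
```

```bash
python3 st.py
```

```text
15.0 [0.5932 0.1459 0.0969] yaw 1.4769 j6 0.21344306113987072 F [-2.6 -0.8  0.3] T [-0.13  0.33 -0.11] F tool [-1.1 -2.6 -0.3] 0.012119047592973792 59.759865403175354 z [-0.002 -0.    -1.   ]
```

Call:
send_rows(rows=[[0,0,0,0.14],[0,0,0,0.14],[0,0,0,0.14],[0,0,0,0.14],[0,0,0,0.14],[0,0,0,0.14],[0,0,0,0.14],[0,0,0,0]])

```text
t: 15.8
position: [0.5917, 0.1469, 0.0969]
tcp_rot: [[0.878, 0.478, -0.006], [0.478, -0.878, 0.001], [-0.004, -0.004, -1.0]]
ft_force: [-7.6, 2.5, 4.0]
grip_width: 0.0119
finger_force: 60.3
```

```bash
python3 st.py
```

```text
15.8 [0.5917 0.1469 0.0969] yaw 0.4981 j6 1.1924983978039732 F [-7.6  2.5  4. ] T [ 0.26  1.15 -0.08] F tool [-5.5 -5.9 -4. ] 0.011892767457225688 60.27991533279419 z [-0.006  0.001 -1.   ]
```

Call:
send_rows(rows=[[0,0,0,0.1],[0,0,0,0.1],[0,0,0,0.1],[0,0,0,0]])

```text
t: 16.2
position: [0.5915, 0.1475, 0.0969]
tcp_rot: [[0.98, 0.198, -0.006], [0.198, -0.98, 0.002], [-0.005, -0.003, -1.0]]
ft_force: [-8.7, 3.2, 3.1]
grip_width: 0.0115
finger_force: 60.3
```

```bash
python3 st.py
```

```text
16.2 [0.5915 0.1475 0.0969] yaw 0.1989 j6 1.491845260657902 F [-8.7  3.2  3.1] T [ 0.57  1.2  -0.05] F tool [-7.9 -4.8 -3. ] 0.011472526719972273 60.31511306762695 z [-0.006  0.002 -1.   ]
```

Call:
send_rows(rows=[[-0.2,-0.1,0,0.05],[0,0,0,0.05],[0,0,0,0.05],[0,0,0,0.05],[0,0,0,0.05],[0,0,0,0]])

```text
t: 16.8
position: [0.5914, 0.1479, 0.0969]
tcp_rot: [[0.999, -0.05, -0.001], [-0.05, -0.999, 0.003], [-0.001, -0.002, -1.0]]
ft_force: [-0.6, 5.7, -1.1]
grip_width: 0.0119
finger_force: 59.6
```

```bash
python3 st.py
```

```text
16.8 [0.5914 0.1479 0.0969] yaw -0.0504 j6 1.742307791023515 F [-0.6  5.7 -1.1] T [0.86 0.11 0.01] F tool [-0.9 -5.6  1.1] 0.011855331854291154 59.591057896614075 z [-0.001  0.003 -1.   ]
```

Call:
send_rows(rows=[[0,0,0,0.05],[0,0,0,0.05],[0,0,0,0.05],[0,0,0,0]])

```text
t: 17.2
position: [0.5915, 0.1482, 0.097]
tcp_rot: [[0.98, -0.197, -0.0], [-0.197, -0.98, 0.003], [-0.001, -0.002, -1.0]]
ft_force: [-0.9, 6.4, -2.0]
grip_width: 0.0113
finger_force: 60.1
```

```bash
python3 st.py
```

```text
17.2 [0.5915 0.1482 0.097 ] yaw -0.1982 j6 1.8904736261905262 F [-0.9  6.4 -2. ] T [1.03 0.04 0.7 ] F tool [-2.1 -6.1  2.1] 0.011295307952257947 60.069302916526794 z [-0.     0.003 -1.   ]
```

Call:
send_rows(rows=[[0,0,0,0.05],[0,0,0,0]])

```text
t: 17.4
position: [0.5914, 0.1482, 0.097]
tcp_rot: [[0.97, -0.243, -0.0], [-0.243, -0.97, 0.002], [-0.001, -0.002, -1.0]]
ft_force: [0.1, 5.7, -2.0]
grip_width: 0.0122
finger_force: 73.5
```

```bash
python3 st.py
python3 - <<'E'
from h import *
im,K,R,c=cam('wrist');np.savez('w7',im=im,K=K,R=R,c=c)
E
```

```text
17.4 [0.5914 0.1482 0.097 ] yaw -0.2451 j6 1.9379460516989513 F [ 0.1  5.7 -2. ] T [1.   0.07 1.65] F tool [-1.3 -5.5  2.1] 0.012208226406431467 73.49382801912725 z [-0.     0.002 -1.   ]
```

The hard stop is clear: the torque rose to 1.65 N m while the turn stiffened, with contact at yaw ≈ -0.165. That puts the screw's start at about 2.16 rad, inside the stated range. I back off to yaw ≈ 1.405.

Call:
send_rows(rows=[[0,0,0,-0.138],[0,0,0,-0.138],[0,0,0,-0.138],[0,0,0,-0.138],[0,0,0,-0.138],[0,0,0,-0.138],[0,0,0,-0.138],[0,0,0,-0.138]])

```text
t: 18.25
position: [0.5921, 0.1464, 0.0969]
tcp_rot: [[0.653, 0.758, 0.001], [0.758, -0.653, -0.0], [0.0, 0.001, -1.0]]
ft_force: [2.9, 1.3, -3.1]
grip_width: 0.0115
finger_force: 59.4
```

Call:
send_rows(rows=[[0,0,0,-0.138],[0,0,0,-0.138],[0,0,0,-0.138],[0,0,0,-0.138],[0,0,0,0],[0,0,0,0],[0,0,0,0],[0,0,0,0]])

```text
t: 19.05
position: [0.593, 0.146, 0.0969]
tcp_rot: [[0.164, 0.986, 0.003], [0.986, -0.164, -0.001], [-0.0, 0.003, -1.0]]
ft_force: [5.2, 0.4, -6.2]
grip_width: 0.012
finger_force: 59.2
```

```bash
python3 st.py
python3 - <<'E'
from h import *
s,*_=cam('scene');t,*_=cam('top');w,*_=cam('wrist')
a=cv2.resize(s[120:230,310:410],None,fx=4,fy=4,interpolation=2)
b=cv2.resize(w,(390,244));o=np.zeros((440,800,3),np.uint8);o[:,:400]=a;o[:244,405:795]=b;o[250:440,405:705]=t[110:300,160:460];save('c8',np.clip(o*1.4,0,255).astype(np.uint8))
E
```

```text
19.05 [0.593  0.146  0.0969] yaw 1.406 j6 0.285452311139676 F [ 5.2  0.4 -6.2] T [ 0.   -0.7   0.03] F tool [1.2 5.  6.2] 0.011964899661048656 59.21718120574951 z [ 0.003 -0.001 -1.   ]
```

View pics/c8.png

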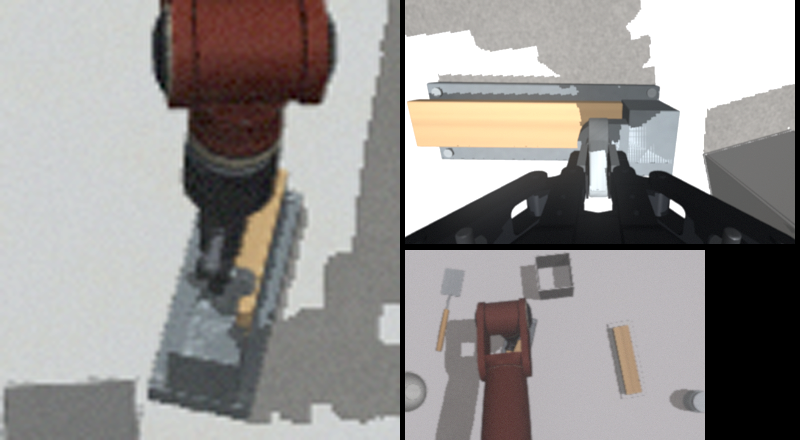

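The pictures show the wing gripped and aligned between the pads, the board home and square on the bed, and the other things untouched. The grip force is 59 N and the screw is about 1.57 rad off its seat.

```bash
python3 -c "
from workcell import bot
print(bot.job_done())"
```

```text
the job is handed in; nothing more can be done
None
```

The job is handed in: the top board lies home under the foot, and the screw was seated to its stop, then backed off about 1.57 rad (my estimate from the tool's turn) and is still gripped at about 59 N; no verdict was returned.

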